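# Seat a keyed lid on a printed enclosure

## Robot

A 7-joint arm with a two-finger parallel gripper is mounted at the origin on the work surface. World frame = base frame: x ahead of the robot, y to its left, z up, the work surface at z = 0. Lengths are in m, angles in rad, forces in N, time in s.
With the tool pointing down it reaches from about 0.425 to 0.925 m from the base axis. Payload 6.8 kg.
Tool frame: the origin (TCP) lies at the very end of the fingers, on their centre line; the grasp point (between the pads) lies bot.grip_point_offset behind it (bot.grip_point_offset is the distance from the TCP to the grasp point, in m); z points along the fingers, y is the line along which they close (so a half turn about z gives the same grasp; the last joint's range is limited). The gripper opens to 85 mm and grips with 20 to 120 N. Pads are 22 mm wide; open, the fingers measure 114 mm over their backs; the gripper's body (76 mm by 85 mm) begins 54 mm behind the grasp point. The pads swing forward as they close: fully open they stand 13 mm farther back than shut.
Start: joints at [-1.222, 0.477, 0.022, 1.555, -0.011, 1.109, -0.083], TCP at [0.298, 0.606, 0.231] pointing down, gripper open.
Joint ranges: [-2.96, 2.96], [-0.34, 2.1], [-1.41, 1.46], [0.24, 2.44], [-1.37, 4.51], [0.17, 1.92], [-2.96, 2.96]. Speed limits (rad/s): [2.39, 2.39, 3.14, 3.14, 3.14, 3.14, 3.14].

## Interface

Orientations are given as a unit quaternion [w, x, y, z].
In Python, from station import bot, imaging gives the robot as it stands. The module is installed in compiled form; this text tells all that it offers.
- The arm moves only by the tool carry_out, never from a script. Its argument "targets" is one flat list of numbers, 5 for each row, row after row: the closure in counts, from 0 (fully open) to 255 (shut), then the shift along the world's x, y, z in mm, then the turn about the world's z in degrees. A call has 1 to 20 rows; each row shifts and turns the commanded pose from where the row before left it; what a row does not reach is not made up. A row lasts 1/10 s, in which the tool goes at most 50 mm and 8.59 degrees, less where a joint would pass 70% of its speed; a pose out of reach is approached as far as the arm can. A call is refused whole if a number of a shift passes 50 or a number of a turn 8.59, either way. A call with a gripper value outside its range is refused whole. The fingers move at their own pace and stop on an object; "newtons" is the grip in N (left out, the last holds). Time passes only in rows, so rows that do not move let the fingers close. It gives the time, the measured TCP pose, the force, the opening and the grip force at its end, in the units of the state.
- bot.get_obs(): the state, without advancing time (a new reading comes with each control period).
- imaging.read_camera(name): name is "scene" or "top"; returns a dict with "frame" (480x640x3 uint8, red, green, blue), "fov_y" (degrees; the focal length in pixels is half the picture's height over the tangent of half this angle, whatever the lens; pixels are square), "cx", "cy" (the principal point, pixels), "pose" (4x4, takes a point from camera to world coordinates). Camera axes: x right, y up, looking along -z (the intrinsics and any distortion apply to the point x, -y, -z); pixel columns grow to the right and rows downward; lengths in m; the calibration is good to about 2 mm. A picture is of the moment at which its call begins. There is no depth.
- bot.hand_in(): hands the job in; it is judged then, once.
The state is a dict: "t": time; "q": joint angles; "joint_vel": joint speeds; "joint_torque": joint torques, N m; "eef_pos": TCP position; "tool_rot": TCP orientation; "contact_force": force on the tool from outside, world axes, zero at the start; "torque": the same for the moment, N m; "gripper_width": opening from 0.0 (shut) to 1.0 (fully open); "grasp_force": force on a finger pad.
Only numpy, scipy, OpenCV 4.12 (cv2) and the standard library are available. Lean on these libraries where they do the work, as an engineer would, in place of code of your own. Each camera call takes 0.05 s, during which the arm holds its last target. There are 200 camera calls.

## Task

Close the round purple enclosure: push the purple fin on its yellow lid round with a fingertip until the notch in the lid's edge stands over the orange key, then press the lid down until it is fully home on the rim. Do not grip the fin or pull the lid up, leave the battery, glue bottle, tape roll and screwdriver where they are, and finish clear of everything.

Things in the scene. Friction and masses are not known exactly. Their poses are not given: they have to be found in the camera images.
- box: The purple round enclosure, 156 mm across, standing fixed on a plywood disc 210 mm across and 10 mm thick. Origin: on its vertical axis, at the table top; z up, x points horizontally to the orange key. Its rim is 70 mm above the table. The box cannot move.
- key (a point): Centre of the top of the orange key where it meets the lid's edge: 73 mm from the box's axis along its x, 79 mm above the table. The key is a radial rib with a round top, 8 mm wide, reaching from 66 to 100 mm from the axis, so that its outer end is seen from above beside the lid.
- lid: The yellow lid, a disc 160 mm across and 6 mm thick. Origin: centre of its underside, on the box's axis; z up, x points to its notch. A gasketed plug below keeps it level and centred. It turns any number of times either way (friction about 0.1 N m) and stays where it is left. Its underside is 80 mm above the table at the start, 10 mm above the rim, and 70 mm above the table when fully home.
- lid_press (a joint): How far the lid is pressed down, in m: 0 at the start, 0.010 fully home on the rim, negative if pulled up (not wanted). Pressing takes about 5 to 8 N anywhere on the lid's top, and it stays where it is left. Unless the notch is over the key, the lid meets the key after 1 mm and then only gives springily, about 5 N per mm, and comes back up.
- notch (a point): Middle of the notch in the lid's edge, at the height of the lid's underside, 73 mm from the axis along the lid's x. The notch is 14 mm wide and reaches in from the edge to 64 mm from the axis; it leaves the 8 mm key 3 mm on each side. At the start it may be anywhere from about 50 to 180 degrees away from the key, either way round.
- fin_left: One flat face of the upright purple fin on the lid's top, opposite the notch. Origin: centre of this face, 40 mm long (from 22 to 62 mm from the axis, radially) and 30 mm high, 15 mm above the lid's top; the fin is 10 mm thick. The face looks along this body's +y (axes as the lid's); pushing on it turns the lid counterclockwise seen from above.
- fin_right: The other face of the fin. Origin: centre of the flat face, which looks along this body's -y; pushing on it turns the lid clockwise seen from above.
- battery: Bystander, loose: red and black block battery standing upright, 26 x 17 x 48 mm. Origin: centre of its underside.
- glue: Bystander, loose: white glue bottle with orange cap, 38 mm across, 95 mm high. Origin: centre of its underside.
- tape: Bystander, loose: red roll of tape lying flat, 72 mm across, 18 mm high. Origin: centre of its underside.
- driver: Bystander, loose: screwdriver with blue handle lying on the table, 160 mm long, lying along its x axis with its handle to -x.

How it is judged:
By the outcome, as a careful person would: the job done as asked, in the order asked, and still so for the second after the job is handed in, with the robot touching nothing.
It also fails if it takes over 45 s, if anything falls off the work surface, if the arm or the gripper's body presses on something with over 40 N, if the wrist force passes 120 N, or if a joint passes its speed limit or range.

## Working session

There is one attempt and no reset: what is moved stays moved. The work goes in short steps, Python scripts to look and compute and a tool call to move; the robot and the scene stay as the last step left them, time stands still between calls to the robot, and variables do not carry over. Pictures are saved under pics/ and viewed, at most 10 in all, crops included, and the job is handed in when it is done.

Besides the shell and the picture viewer there is one more tool, called after "Call:" as name(argument=value, ...), one argument or row to a line, values as JSON. carry_out: Moves the arm, as the interface text tells. Its arguments: {"type":"object","properties":{"targets":{"type":"array","items":{"type":"number"}},"newtons":{"type":"number"}},"required":["targets"]}

```bash
mkdir -p pics; python3 - <<'E'
from station import bot, imaging
import cv2
for n in("top","scene"):
    c=imaging.read_camera(n); cv2.imwrite(f"pics/{n}0.png",c["frame"][:,:,::-1]); print(n,c["fov_y"],c["cx"],c["cy"],c["pose"].round(4).tolist(),[k for k in c])
o=bot.get_obs(); print(o["eef_pos"],o["tool_rot"],o["gripper_width"],bot.grip_point_offset,o["t"])
E
```

```text
top 57.88973414052859 321.3645693982542 238.53565383912786 [[-0.0276, 0.9951, -0.0946, 0.4923], [-0.9996, -0.0272, 0.0053, 0.0354], [0.0027, 0.0947, 0.9955, 0.871], [0.0, 0.0, 0.0, 1.0]] ['frame', 'fov_y', 'cx', 'cy', 'pose']
scene 45.48544680482543 311.95791519757194 243.83690183219437 [[0.5025, -0.6294, 0.5928, 1.0596], [0.8646, 0.3614, -0.3491, -0.2562], [0.0055, 0.6879, 0.7258, 0.7071], [0.0, 0.0, 0.0, 1.0]] ['frame', 'fov_y', 'cx', 'cy', 'pose']
[0.29748598 0.60533729 0.23041376] [-1.48966479e-04  2.26386473e-01  9.74037216e-01 -8.03161312e-04] 1.0009604809893058 0.0187 0.1
```

View pics/top0.png

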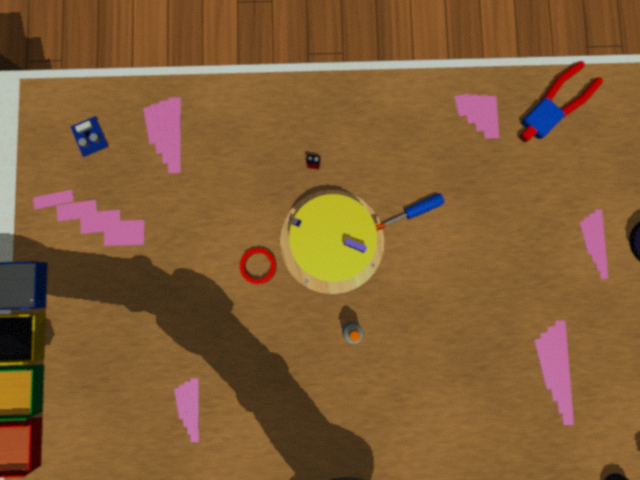

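View pics/scene0.png

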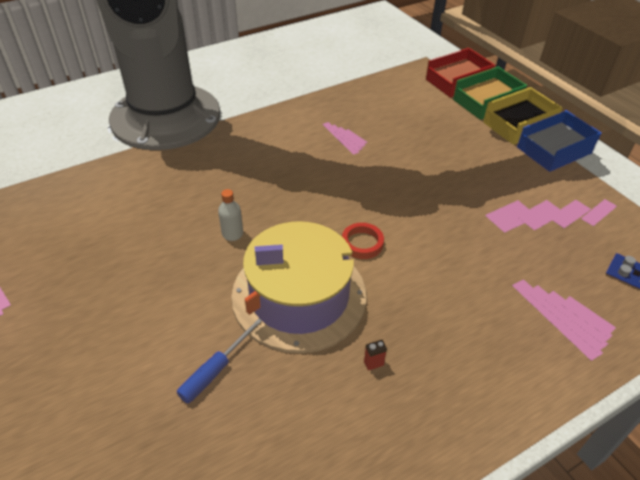

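Top view: lid centre is about (333,238), fin (355,244), notch (296,222) and orange key (380,226) beside the driver tip. In the scene view the key is at (252,302), the notch at (347,257) and the fin at (268,255).

```bash
cat > h.py <<'E'
from station import bot, imaging
import cv2, numpy as np
def ray(c,u,v,z):
    f=240/np.tan(np.radians(c["fov_y"]/2)); P=c["pose"]
    d=P[:3,:3]@np.array([(u-c["cx"])/f,-(v-c["cy"])/f,-1]); o=P[:3,3]
    return (o+d*(z-o[2])/d[2])[:2]
def blobs(c,lo,hi,amin=4):
    m=cv2.inRange(cv2.cvtColor(c["frame"],cv2.COLOR_RGB2HSV),np.array(lo),np.array(hi))
    n,l,s,ce=cv2.connectedComponentsWithStats(m)
    return m,[(l==i,s[i,4],ce[i]) for i in range(1,n) if s[i,4]>=amin]
def lidfit(c,z):
    m,b=blobs(c,(22,120,90),(38,255,255),300)
    B=max([x for x in b if 400<x[1]<12000 and abs(x[2][0]-320)<60],key=lambda x:x[1])
    k=max(cv2.findContours(B[0].astype(np.uint8),cv2.RETR_EXTERNAL,cv2.CHAIN_APPROX_NONE)[0],key=len)
    h=cv2.convexHull(k)[:,0]
    p=np.array([ray(c,*q,z) for q in h]); 
    (x,y),r=cv2.minEnclosingCircle((p*1000).astype(np.float32))
    A=np.c_[2*p,np.ones(len(p))]; s=np.linalg.lstsq(A,(p**2).sum(1),rcond=None)[0]
    return s[:2],np.sqrt(s[2]+s[:2]@s[:2]),B
E
python3 - <<'E'
from h import *
for n in("top","scene"):
    c=imaging.read_camera(n); ctr,r,B=lidfit(c,.086); print(n,"lid",ctr,r,B[2])
    for nm,lo,hi,z in(("purple",(115,50,40),(140,255,255),.101),("orange",(3,150,120),(16,255,255),.077)):
        for m,a,ce in blobs(c,lo,hi)[1]:
            p=ray(c,*ce,z); d=p-ctr
            if np.hypot(*d)<.25: print(nm,a,ce.round(1),p.round(4),"r",np.hypot(*d).round(4),"deg",np.degrees(np.arctan2(d[1],d[0])).round(1))
    big=cv2.resize(c["frame"][170:320,230:430] if n=="top" else c["frame"][180:360,180:420],None,fx=3.3,fy=3.3,interpolation=cv2.INTER_CUBIC)
    cv2.imwrite(f"pics/{n}1.png",big[:,:,::-1])
E
```

```text
top lid [0.5685142  0.01009156] 0.08211873474483745 [332.41074951 237.49852071]
purple 5 [434.  194.4] [ 0.6397 -0.1737] r 0.1971 deg -68.8
purple 8 [441.4 195.6] [ 0.6371 -0.1869] r 0.2085 deg -70.8
purple 21 [414.  203.8] [ 0.6236 -0.1369] r 0.157 deg -69.5
purple 29 [432.7 207.9] [ 0.6153 -0.17  ] r 0.1861 deg -75.5
purple 10 [412.5 216.6] [ 0.6004 -0.133 ] r 0.1466 deg -77.4
purple 25 [296.5 221.9] [0.5966 0.075 ] r 0.0707 deg 66.6
purple 137 [354.8 244.7] [ 0.5528 -0.028 ] r 0.0412 deg -112.5
orange 146 [285.  115.1] [0.8037 0.0934] r 0.2495 deg 19.5
orange 29 [339.2 108. ] [ 0.8149 -0.0095] r 0.2471 deg -4.5
orange 20 [349.4 109.8] [ 0.8107 -0.0285] r 0.2452 deg -9.0
orange 19 [297.8 110.8] [0.8113 0.0689] r 0.2498 deg 13.6
orange 109 [315.9 118.2] [0.796  0.0352] r 0.2289 deg 6.3
orange 15 [302.8 112.3] [0.8083 0.0596] r 0.2449 deg 11.7
orange 4 [317.5 109.5] [0.813  0.0317] r 0.2454 deg 5.1
orange 8 [324.8 110.9] [0.8099 0.0181] r 0.2415 deg 1.9
orange 156 [330.4 129.8] [0.7729 0.0085] r 0.2044 deg -0.4
orange 4 [308.5 113.2] [0.8061 0.0489] r 0.2407 deg 9.3
orange 35 [376.7 
[... 28230 characters left out ...]
 deg 177.6
orange 6 [371.8 368.7] [ 0.3317 -0.0525] r 0.245 deg -165.2
orange 5 [358.6 370.8] [ 0.3286 -0.0288] r 0.243 deg -170.8
orange 46 [335.6 376.9] [0.3191 0.0127] r 0.2494 deg 179.4
orange 8 [340.5 372.9] [0.3259 0.0037] r 0.2427 deg -178.5
scene lid [0.57053924 0.0082627 ] 0.08022637240910031 [300.28830769 263.92      ]
purple 303 [266.5 252.9] [ 0.5476 -0.0303] r 0.0449 deg -120.7
purple 1808 [299.2 316.1] [ 0.6685 -0.0443] r 0.1112 deg -28.2
purple 455 [202.8 380.2] [ 0.693  -0.1894] r 0.2325 deg -58.2
orange 88 [226.7 193.2] [ 0.375  -0.0174] r 0.1972 deg -172.5
orange 529 [363.3 237.6] [0.5728 0.1217] r 0.1135 deg 88.8
orange 82 [251.5 296.5] [ 0.5906 -0.077 ] r 0.0876 deg -76.8
```

View pics/top1.png

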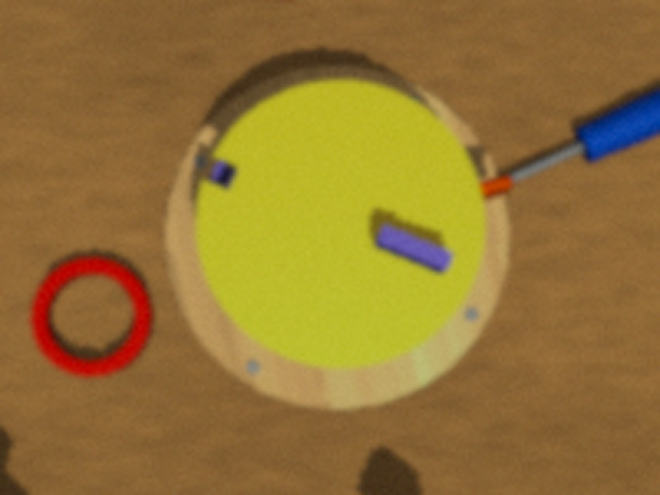

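```bash
cat >> h.py <<'E'
def ang(d): return np.degrees(np.arctan2(d[1],d[0])).round(1)
def angles(n, zl=.086):
    c=imaging.read_camera(n); ctr,r,B=lidfit(c,zl); out={"ctr":ctr.round(4),"r":r.round(4),"t":bot.get_obs()["t"]}
    near=lambda q,z,a,b:a<np.hypot(*(ray(c,*q,z)-ctr))<b
    for m,a,ce in blobs(c,(115,50,40),(140,255,255),8)[1]:
        if near(ce,zl+.028,.025,.058) and a>80:
            k=cv2.findContours(m.astype(np.uint8),0,1)[0][0]; vx,vy,x,y=cv2.fitLine(np.argwhere(m)[:,::-1].astype(np.float32),2,0,.01,.01).ravel()
            d=ray(c,x+5*vx,y+5*vy,zl+.03)-ray(c,x-5*vx,y-5*vy,zl+.03); p=ray(c,*ce,zl+.03)
            out["fin"]=(a,p.round(4),ang(p-ctr),"axis",ang(d))
        elif near(ce,zl,.06,.082) and a<120: p=ray(c,*ce,zl-.003); out["notch"]=(a,ang(p-ctr),np.hypot(*(p-ctr)).round(4))
    for m,a,ce in blobs(c,(2,190,170),(13,255,255),10)[1]:
        if near(ce,.077,.075,.105) and a<200 and ray(c,*ce,.077)[1]<-.03: p=ray(c,*ce,.077); out["key"]=(a,ce.round(1),ang(p-ctr),np.hypot(*(p-ctr)).round(4))
    print(n,out); return c
E
python3 - <<'E'
from h import *
angles("top");angles("scene")
c=imaging.read_camera("top"); print(cv2.cvtColor(c["frame"],cv2.COLOR_RGB2HSV)[226,376:386].tolist())
E
```

```text
top {'ctr': array([0.5684, 0.01  ]), 'r': np.float64(0.0823), 't': 0.25, 'notch': (np.int32(25), np.float64(65.1), np.float64(0.0726)), 'fin': (np.int32(137), array([ 0.5516, -0.0267]), np.float64(-114.6), 'axis', np.float64(-114.8)), 'key': (np.int32(17), array([379.6, 225.9]), np.float64(-77.2), np.float64(0.0891))}
scene {'ctr': array([0.5705, 0.0083]), 'r': np.float64(0.0802), 't': 0.3, 'fin': (np.int32(321), array([ 0.5609, -0.0357]), np.float64(-102.2), 'axis', np.float64(90.7))}
[[15, 251, 184], [12, 255, 185], [11, 255, 186], [10, 255, 185], [11, 255, 182], [10, 255, 179], [10, 255, 176], [11, 255, 173], [11, 233, 160], [12, 186, 144]]
```

Call:
carry_out(
  targets=[255,14.2,-32.4,0,0,255,14.2,-32.4,0,0,255,14.2,-32.4,0,0,255,14.2,-32.4,0,0,255,14.2,-32.4,0,0,255,14.2,-32.4,0,0,255,14.2,-32.4,0,0,255,14.2,-32.4,0,0,255,14.2,-32.4,0,0,255,14.2,-32.4,0,0,255,14.2,-32.4,0,0,255,14.2,-32.4,0,0,255,14.2,-32.4,0,0,255,14.2,-32.4,0,0,255,14.2,-32.4,0,0,255,14.2,-32.4,0,0,255,14.2,-32.4,0,0,255,14.2,-32.4,0,0,255,14.2,-32.4,0,0,255,14.2,-32.4,0,0],
  newtons=20,
)

```text
t: 2.35
eef_pos: [0.5822, -0.0435, 0.2315]
tool_rot: [0.0, 0.226, 0.974, 0.0]
contact_force: [0.8, 0.5, -0.0]
gripper_width: -0.003
grasp_force: 0.0
```

Call:
carry_out(
  targets=[255,0,0,-25,0,255,0,0,-25,0,255,0,0,-25,0,255,0,0,-25,0,255,0,0,0,0],
)

```text
t: 2.85
eef_pos: [0.5793, -0.042, 0.1283]
tool_rot: [-0.003, 0.226, 0.974, -0.001]
contact_force: [-0.4, -0.1, 1.2]
gripper_width: 0.001
grasp_force: 0.0
```

```bash
python3 - <<'E'
from h import *
c=imaging.read_camera("scene"); cv2.imwrite("pics/s2.png",cv2.resize(c["frame"][130:380,150:450],None,fx=2.4,fy=2.4)[:,:,::-1])
E
```

```text
(no output)
```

View pics/s2.png

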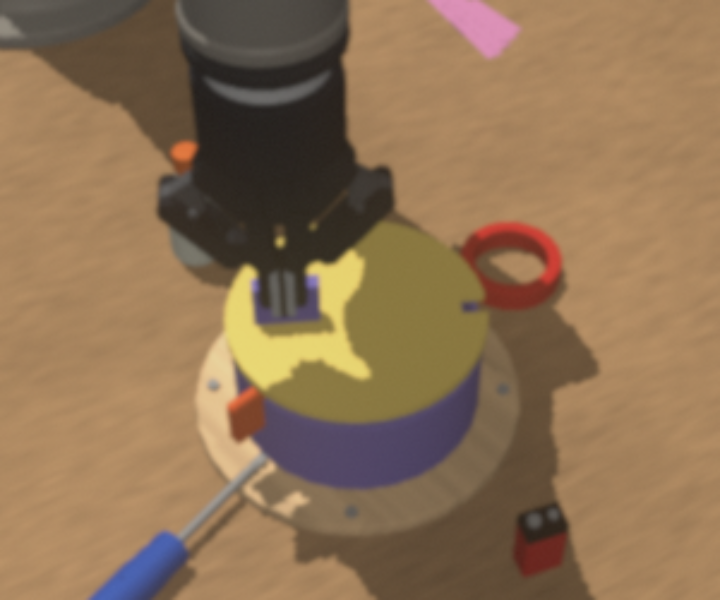

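The fingertips (crop 283,300) are just in front of the fin (285,300), and the notch is at (472,307). Nothing is touching.

Call:
carry_out(
  targets=[255,0,0,-16,0,255,0,0,-16,0,255,0,0,0,0,255,0,0,0,0],
)

```text
t: 3.3
eef_pos: [0.5825, -0.0422, 0.1007]
tool_rot: [0.001, 0.226, 0.974, 0.0]
contact_force: [-0.2, -0.5, 0.2]
gripper_width: -0.001
grasp_force: 0.0
```

```bash
python3 - <<'E'
import numpy as np
a=np.radians(-93.9-6*np.arange(25)); p=45*np.c_[np.cos(a),np.sin(a)]
print(", ".join(f"255, {x:.1f}, {y:.1f}, 0, -6" for x,y in np.diff(p,axis=0)))
from station import bot; o=bot.get_obs(); print(o["eef_pos"],o["contact_force"])
E
```

```text
255, -4.7, 0.6, 0, -6, 255, -4.6, 1.1, 0, -6, 255, -4.5, 1.5, 0, -6, 255, -4.3, 2.0, 0, -6, 255, -4.0, 2.4, 0, -6, 255, -3.8, 2.8, 0, -6, 255, -3.5, 3.2, 0, -6, 255, -3.1, 3.5, 0, -6, 255, -2.7, 3.9, 0, -6, 255, -2.3, 4.1, 0, -6, 255, -1.8, 4.3, 0, -6, 255, -1.4, 4.5, 0, -6, 255, -0.9, 4.6, 0, -6, 255, -0.4, 4.7, 0, -6, 255, 0.1, 4.7, 0, -6, 255, 0.6, 4.7, 0, -6, 255, 1.1, 4.6, 0, -6, 255, 1.5, 4.5, 0, -6, 255, 2.0, 4.3, 0, -6, 255, 2.4, 4.0, 0, -6, 255, 2.8, 3.8, 0, -6, 255, 3.2, 3.5, 0, -6, 255, 3.5, 3.1, 0, -6, 255, 3.9, 2.7, 0, -6
[ 0.58253066 -0.04222491  0.10066862] [-0.17311104 -0.48163468  0.23875011]
```

Call:
carry_out(
  targets=[255,-7.6,3.5,0,1,255,-7.6,3.5,0,0,255,-4.7,0.6,0,-6,255,-4.6,1.1,0,-6,255,-4.5,1.5,0,-6,255,-4.3,2.0,0,-6,255,-4.0,2.4,0,-6,255,-3.8,2.8,0,-6,255,-3.5,3.2,0,-6,255,-3.1,3.5,0,-6,255,-2.7,3.9,0,-6,255,-2.3,4.1,0,-6,255,-1.8,4.3,0,-6,255,-1.4,4.5,0,-6,255,-0.9,4.6,0,-6,255,-0.4,4.7,0,-6,255,0.1,4.7,0,-6,255,0.6,4.7,0,-6,255,0,0,0,0,255,0,0,0,0],
)

```text
t: 5.3
eef_pos: [0.5248, 0.0179, 0.0995]
tool_rot: [-0.0, 0.87, 0.493, 0.0]
contact_force: [-0.2, -0.3, 0.4]
gripper_width: 0.005
grasp_force: 0.0
```

```bash
python3 - <<'E'
from h import *
try: angles("scene")
except Exception as e: print(e)
c=imaging.read_camera("scene"); cv2.imwrite("pics/s3.png",cv2.resize(c["frame"][130:380,150:450],None,fx=2.4,fy=2.4)[:,:,::-1])
E
```

```text
scene {'ctr': array([0.5702, 0.0084]), 'r': np.float64(0.0804), 't': 5.35, 'fin': (np.int32(155), array([0.5431, 0.0253]), np.float64(148.0), 'axis', np.float64(150.6))}
```

View pics/s3.png

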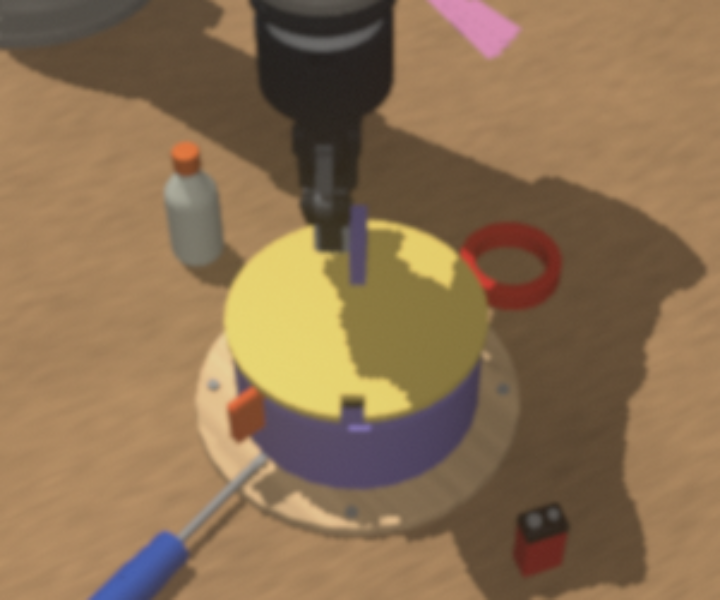

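The fin, at crop (358,245), has turned to about 149 deg as planned. The notch is at (352,405) and the key at (247,410), so about 46 deg remain.

Call:
carry_out(
  targets=[255,1.1,4.6,0,-6,255,1.5,4.5,0,-6,255,2.0,4.3,0,-6,255,2.4,4.0,0,-6,255,2.8,3.8,0,-6,255,3.2,3.5,0,-6,255,3.5,3.1,0,-6,255,0,0,0,0,255,0,0,0,0],
)

```text
t: 6.3
eef_pos: [0.5416, 0.0452, 0.0992]
tool_rot: [-0.0, 0.989, 0.148, -0.0]
contact_force: [-0.1, 0.1, 0.7]
gripper_width: 0.002
grasp_force: 0.1
```

```bash
python3 - <<'E'
from h import *
for n in("top","scene"):
    try: c=angles(n)
    except Exception as e: print(e)
a=c["frame"][265:335,225:325]; cv2.imwrite("pics/s4.png",cv2.resize(a,None,fx=7,fy=7,interpolation=cv2.INTER_CUBIC)[:,:,::-1])
E
```

```text
top {'ctr': array([0.5692, 0.0086]), 'r': np.float64(0.081), 't': 6.35, 'notch': (np.int32(17), np.float64(-70.2), np.float64(0.07)), 'key': (np.int32(29), array([379.8, 225.6]), np.float64(-77.2), np.float64(0.088))}
scene {'ctr': array([0.5704, 0.008 ]), 'r': np.float64(0.0801), 't': 6.4, 'fin': (np.int32(322), array([0.5672, 0.0425]), np.float64(95.2), 'axis', np.float64(119.1))}
```

View pics/s4.png

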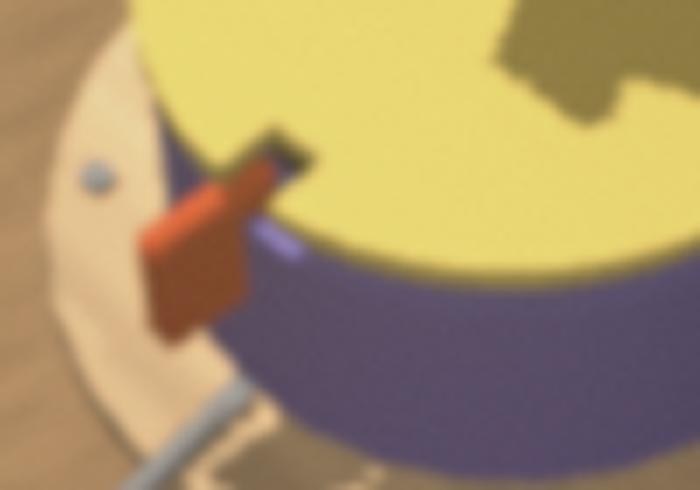

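```bash
python3 - <<'E'
from h import *
c=imaging.read_camera("scene"); C=np.array([.5704,.008])
for nm,u,v,z in(("nLin",272,130,.086),("nRin",312,158,.086),("nLout",222,178,.086),("kIn",270,168,.079),("kEdgeL_in",245,165,.078),("kOutmid",150,245,.079),("kmid",205,208,.079)):
    d=ray(c,225+u/7,265+v/7,z)-C; print(nm,ang(d),np.hypot(*d).round(4))
E
```

```text
nLin -76.7 0.0642
nRin -66.8 0.064
nLout -74.8 0.0794
kIn -74.5 0.0674
kEdgeL_in -78.4 0.0701
kOutmid -75.9 0.0972
kmid -75.6 0.0834
```

Crop: the key ridge (205,208) is at about -76 deg. The notch corners (272,130) and (312,158) put the notch centre at about -71, so about 5 deg more is needed.

Call:
carry_out(
  targets=[255,1.6,1.1,0,-2.5,255,1.6,1.1,0,-2.5,255,0,0,0,0,255,0,0,0,0],
)

```text
t: 6.85
eef_pos: [0.5446, 0.0473, 0.0993]
tool_rot: [-0.0, 0.995, 0.104, -0.0]
contact_force: [-1.4, 0.7, 1.4]
gripper_width: 0.001
grasp_force: 0.9
```

```bash
python3 - <<'E'
from h import *
for n in("top","scene"):
    try: c=angles(n)
    except Exception as e: print(e)
a=c["frame"][265:335,225:325]; cv2.imwrite("pics/s5.png",cv2.resize(a,None,fx=7,fy=7,interpolation=cv2.INTER_CUBIC)[:,:,::-1])
E
```

```text
top {'ctr': array([0.5678, 0.0065]), 'r': np.float64(0.0786), 't': 6.9, 'key': (np.int32(50), array([376.5, 226.5]), np.float64(-76.0), np.float64(0.0799))}
scene {'ctr': array([0.5705, 0.0079]), 'r': np.float64(0.0801), 't': 6.95, 'fin': (np.int32(340), array([0.5704, 0.0442]), np.float64(90.2), 'axis', np.float64(115.4))}
```

View pics/s5.png

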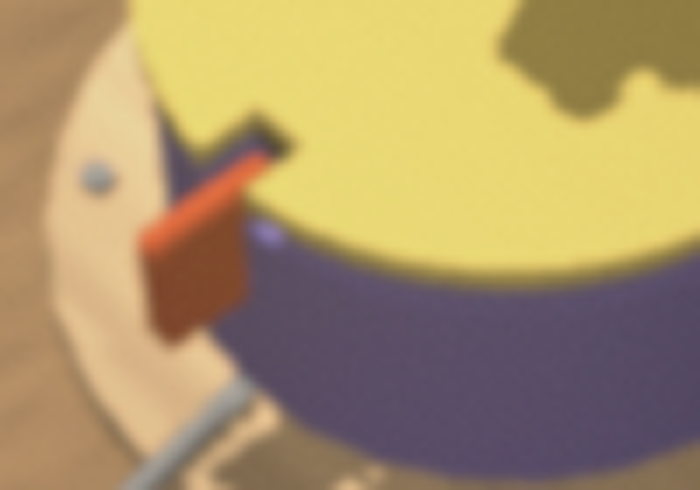

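```bash
python3 - <<'E'
from h import *
c=imaging.read_camera("scene"); C=np.array([.5705,.0079])
for nm,u,v,z in(("nLin",256,110,.086),("nRin",295,145,.086),("nLout",203,158,.086),("nRout",243,193,.086)):
    d=ray(c,225+u/7,265+v/7,z)-C; print(nm,ang(d),np.hypot(*d).round(4))
m=cv2.inRange(cv2.cvtColor(c["frame"],cv2.COLOR_RGB2HSV),np.array((2,150,195)),np.array((13,255,255))); m[:265]=0;m[335:]=0;m[:,:240]=0;m[:,268:]=0
p=np.argwhere(m)[:,::-1]; q=np.array([ray(c,*x,.0785) for x in p])-C
vx,vy,x,y=cv2.fitLine((q*1000).astype(np.float32),2,0,.01,.01).ravel(); print(len(p),"mean",ang(q.mean(0)),np.hypot(*q.mean(0)),"line",ang([vx,vy]))
for u in sorted(set(p[:,0])):
    d=q[p[:,0]==u]; print(u,ang(d.mean(0)),np.hypot(*d.mean(0)).round(3),len(d))
E
```

```text
nLin -82.4 0.0634
nRin -71.3 0.0635
nLout -79.6 0.0788
nRout -70.7 0.079
53 mean -77.6 0.08275316923787511 line -76.7
245 -77.4 0.098 2
246 -77.6 0.096 2
247 -77.5 0.094 3
248 -77.8 0.092 3
249 -77.6 0.09 4
250 -77.5 0.089 3
251 -77.8 0.087 3
252 -77.6 0.085 4
253 -77.4 0.084 3
254 -77.8 0.081 3
255 -77.6 0.08 4
256 -77.4 0.078 3
257 -77.7 0.076 3
258 -77.6 0.074 4
259 -77.4 0.073 3
260 -77.7 0.071 3
261 -77.5 0.069 2
262 -77.3 0.067 1
```

Inner notch corners (256,110) and (295,145) put the notch at about -76.2, against a key at about -77.4. I'll nudge 1 deg more, back off, rise, and move over the pressing spot.

Call:
carry_out(
  targets=[255,0.7,0.4,0,-1,255,0,0,0,0,255,0,0,0,0,255,-7.4,-1.6,0,0,255,-7.4,-1.6,0,0,255,0,0,20,0,255,0,0,20,0,255,0,0,10,0,255,14,-16.8,0,0,255,14,-16.8,0,0,255,14,-16.8,0,0,255,0,0,0,0],
)

```text
t: 8.2
eef_pos: [0.574, -0.0086, 0.1497]
tool_rot: [0.001, 0.996, 0.093, 0.001]
contact_force: [0.1, -0.3, 0.4]
gripper_width: 0.001
grasp_force: 0.0
```

```bash
python3 - <<'E'
from h import *
c=imaging.read_camera("scene"); print(bot.get_obs()["eef_pos"])
a=c["frame"][215:335,220:360]; cv2.imwrite("pics/s6.png",cv2.resize(a,None,fx=5,fy=5,interpolation=cv2.INTER_CUBIC)[:,:,::-1])
E
```

```text
[ 0.57298885 -0.00713609  0.14928251]
```

View pics/s6.png

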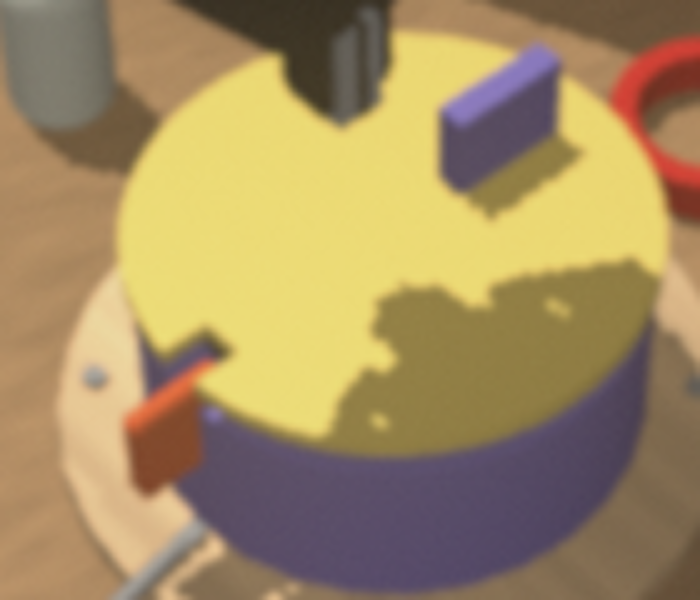

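Fin top corners are (440,108), (462,127), (558,62) and (535,45). Notch inner corners are (208,330) and (233,352), with the key ridge between them.

```bash
python3 - <<'E'
from h import *
c=angles("scene"); C=np.array([.5705,.0079])
P=lambda u,v,z:ray(c,220+u/5,215+v/5,z)
for nm,u,v,z in(("nLin",208,330,.086),("nRin",233,352,.086),("nLout",163,358,.086),("nRout",194,382,.086)):
    d=P(u,v,z)-C; print(nm,ang(d),np.hypot(*d).round(4))
k=[P(*q,.116) for q in((440,108),(462,127),(558,62),(535,45))]
f=(k[2]+k[3]-k[0]-k[1])/2; print("fin",ang(f),np.hypot(*f), "outer",ang((k[2]+k[3])/2-C),"inner",ang((k[0]+k[1])/2-C),"mean",np.mean(k,0))
angles("top")
E
```

```text
scene {'ctr': array([0.5706, 0.0082]), 'r': np.float64(0.0801), 't': 8.3, 'fin': (np.int32(302), array([0.57  , 0.0466]), np.float64(91.0), 'axis', np.float64(112.8))}
nLin -82.0 0.0636
nRin -72.1 0.0636
nLout -81.5 0.0793
nRout -72.4 0.0784
fin 103.0 0.03835046196607142 outer 101.8 inner 99.8 mean [0.56216256 0.04992738]Traceback (most recent call last):
  File "<stdin>", line 8, in <module>
  File "h.py", line 22, in angles
    c=imaging.read_camera(n); ctr,r,B=lidfit(c,zl); out={"ctr":ctr.round(4),"r":r.round(4),"t":bot.get_obs()["t"]}
                                      ~~~~~~^^^^^^
  File "h.py", line 13, in lidfit
    B=max([x for x in b if 400<x[1]<12000 and abs(x[2][0]-320)<60],key=lambda x:x[1])
ValueError: max() iterable argument is empty
```

The notch is at -77.0 and the key at about -77.3, so they are aligned. Now press.

Call:
carry_out(
  targets=[255,0,0,-20,0,255,0,0,-20,0,255,0,0,-16,0,255,0,0,-2,0,255,0,0,-2,0,255,0,0,-2,0,255,0,0,-2,0,255,0,0,-1,0,255,0,0,-1,0,255,0,0,0,0],
)

```text
t: 9.35
eef_pos: [0.5733, -0.0058, 0.0837]
tool_rot: [-0.0, 0.996, 0.094, 0.001]
contact_force: [0.7, 0.4, 3.2]
gripper_width: 0.002
grasp_force: 1.9
```

Call:
carry_out(
  targets=[255,0,0,-1,0,255,0,0,-1,0,255,0,0,-1,0,255,0,0,-1,0,255,0,0,0,0],
)

```text
t: 9.85
eef_pos: [0.5732, -0.0058, 0.0793]
tool_rot: [0.0, 0.996, 0.094, 0.0]
contact_force: [3.0, -0.5, 2.3]
gripper_width: -0.002
grasp_force: 1.4
```

Call:
carry_out(
  targets=[255,0,0,-1,0,255,0,0,-1,0,255,0,0,-1,0,255,0,0,-1,0,255,0,0,0,0],
)

```text
t: 10.35
eef_pos: [0.5732, -0.0058, 0.076]
tool_rot: [-0.0, 0.996, 0.094, 0.0]
contact_force: [1.2, 1.5, 9.2]
gripper_width: -0.001
grasp_force: 5.1
```

Call:
carry_out(
  targets=[255,0,0,-1,0,255,0,0,-1,0,255,0,0,0,0,255,0,0,0,0],
)

```text
t: 10.75
eef_pos: [0.5733, -0.0059, 0.0756]
tool_rot: [-0.001, 0.996, 0.094, 0.001]
contact_force: [-5.8, 2.3, 27.7]
gripper_width: -0.002
grasp_force: 13.9
```

Seated: the force climbed to 28 N and z stopped at 76 mm. Now retreat and check.

Call:
carry_out(
  targets=[255,0,0,10,0,255,0,0,30,0,255,0,0,40,0,255,0,0,40,0,255,0,40,20,0,255,0,40,0,0,255,0,40,0,0,255,0,40,0,0,255,0,40,0,0,255,0,40,0,0,255,0,40,0,0,255,0,0,0,0,255,0,0,0,0],
)

```text
t: 12.05
eef_pos: [0.5714, 0.2748, 0.212]
tool_rot: [0.001, 0.995, 0.096, -0.001]
contact_force: [-0.2, -0.7, -0.6]
gripper_width: -0.001
grasp_force: 0.0
```

```bash
python3 - <<'E'
from h import *
for n in("top","scene"):
  for z in(.086,.076):
    try: c=angles(n,z)
    except Exception as e: print(n,e)
cv2.imwrite("pics/s7.png",cv2.resize(c["frame"][170:420,150:450],None,fx=2.4,fy=2.4)[:,:,::-1])
E
```

```text
top {'ctr': array([0.5679, 0.0106]), 'r': np.float64(0.081), 't': 12.1, 'fin': (np.int32(127), array([0.559 , 0.0512]), np.float64(102.4), 'axis', np.float64(-77.5)), 'key': (np.int32(47), array([376.5, 226.6]), np.float64(-76.8), np.float64(0.0838))}
top {'ctr': array([0.5691, 0.0101]), 'r': np.float64(0.0822), 't': 12.15, 'fin': (np.int32(127), array([0.5599, 0.0514]), np.float64(102.5), 'axis', np.float64(-77.5)), 'key': (np.int32(45), array([376.2, 226.7]), np.float64(-77.6), np.float64(0.0824))}
scene {'ctr': array([0.5784, 0.0041]), 'r': np.float64(0.0791), 't': 12.2, 'fin': (np.int32(145), array([0.5714, 0.0444]), np.float64(99.9), 'axis', np.float64(102.2))}
scene {'ctr': array([0.5706, 0.0083]), 'r': np.float64(0.0803), 't': 12.25, 'fin': (np.int32(145), array([0.5632, 0.0495]), np.float64(100.3), 'axis', np.float64(102.1))}
```

View pics/s7.png

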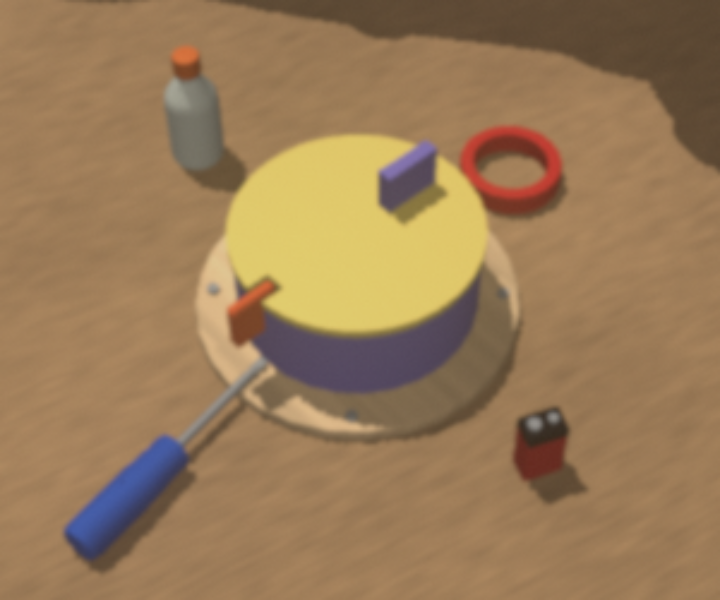

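The lid sits with the key standing up through the notch at (262,295). The scene fit only matches at a lid top of 76 mm, so it is fully home, and the bystanders haven't moved.

```bash
python3 -c "
from station import bot
print(bot.hand_in())"
```

```text
the job is handed in; nothing more can be done
None
```

The enclosure is closed: I pushed the fin round clockwise until the notch stood over the key, pressed the lid down until it was fully home, and handed the job in at about 12 s with the arm clear and the battery, glue, tape and screwdriver where they were.

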